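# Lid on and clamp down on a loaded sample chamber

### The arm

A 6-joint arm with a two-finger parallel gripper is mounted at the origin on the work surface. World frame = base frame: x ahead of the robot, y to its left, z up, the work surface at z = 0. Lengths are in m, angles in degrees, forces in N, time in s.
With the tool pointing down it reaches from about 0.35 to 0.875 m from the base axis. Payload 4.2 kg.
Tool frame: the origin (TCP) lies on the front face of the gripper's body, between the roots of the fingers; the fingertips stand 70 mm ahead of it and the grasp point (between the pads) lies 51 mm ahead of it; z points along the fingers, y is the line along which they close (so a half turn about z gives the same grasp; the last joint's range is limited). The gripper opens to 87 mm and grips with 3 to 60 N. Pads are 19 mm wide; open, the fingers measure 117 mm over their backs; the gripper's body (75 mm by 190 mm) begins 51 mm behind the grasp point.
Start: joints at [86.837, 22.042, 0.453, 0, -68.411, -14.817], TCP at [0.193, 0.594, 0.292] pointing down, gripper open.
Joint ranges: [-179.83, 179.83], [-69.29, 118.12], [-61.27, 80.66], [-181.25, 117.63], [-171.15, -9.14], [-177.46, 177.46]. Speed limits (degrees/s): [159.86, 159.86, 180, 180, 180, 180].

### API

Orientations are given as a 3x3 rotation matrix whose columns are the frame's x, y, z axes.
In Python, from station import r gives the robot as it stands.
- The arm moves only by the shell command python3 -m pendant 'ROWS' [OPENING]. ROWS is JSON, a list of rows, each a list of 2 entries, a list of its own where there are three numbers: the shift along the tool's x, y, z in mm, then the turn, a rotation vector about the tool's x, y, z in rad. A call has 1 to 10 rows; each row is the pose to reach, as a shift and turn from the pose commanded when the call began, along the tool's axes at that moment; what a row does not reach only later rows make up. A row lasts 1/10 s, in which the tool goes at most 50 mm and 8.59 degrees, less where a joint would pass 70% of its speed; a pose out of reach is approached as far as the arm can. A call with a gripper value outside its range is refused whole. OPENING is the opening, from 0 (shut) to 1 (fully open), set as the call begins (- or left out, the last holds). The fingers move at their own pace and stop on an object; the grip force is fixed at half the most. Time passes only in rows, so rows that repeat a pose let the fingers close. It gives the time, the measured TCP pose, the force, the opening and the grip force at its end, in the units of the state.
- r.sense(): the state, without advancing time (a new reading comes with each control period).
- r.capture(name): name is "side" or "top"; returns a dict with "frame" (400x640x3 uint8, red, green, blue), "vertical_fov" (degrees; the focal length in pixels is half the picture's height over the tangent of half this angle, whatever the lens; pixels are square), "cx", "cy" (the principal point, pixels), "rvec" (rotation vector, rad) and "tvec" (3), from world to camera coordinates, as OpenCV has them. Camera axes: x right, y down, z forward; pixel columns grow to the right and rows downward; lengths in m; the calibration is good to about 2 mm. A picture is of the moment at which its call begins. There is no depth.
- r.finish_job(): hands the job in; it is judged then, once.
The state is a dict: "time_s": time; "joints": joint angles; "joint_velocities": joint speeds; "effort": joint torques, N m; "tcp_pos": TCP position; "ee_rot": TCP orientation; "wrist_force": force on the tool from outside, world axes, zero at the start; "moment": the same for the moment, N m; "gripper_width": opening from 0.0 (shut) to 1.0 (fully open); "gripper_force": force on a finger pad.
Only numpy, scipy, OpenCV 4.12 (cv2) and the standard library are available. Lean on these libraries where they do the work, as an engineer would, in place of code of your own. Each camera call takes 0.05 s, during which the arm holds its last target. There are 200 camera calls.

### The job

The sample chamber has been loaded, so close it up: take the lid by its handle from the sloping rest and set it squarely on the chamber so that it sits flush on the rim all round, setting it down without dropping it. Then swing the hinged clamp bar over the lid and fully down into its catch. Leave the jar, the beaker and the bottle standing where they are.

Things in the scene. Friction and masses are not known exactly. Their poses are not given: they have to be found in the camera images.
- chamber: White open box fixed to the bench, left or right; four vials inside (60 mm high). Outside 120 mm (x) by 110 (y), rim 85 high, walls 6 (opening 108 by 98). Steel foot plate 130 by 180, 6 thick. Beside the wall at y = -75 stands the clamp's hinge bracket (115 high), at y = +76 its catch, both at x = +40. Origin: centre of the underside, at bench height; z up. Its -y side faces away from the robot.
- lid: Loose aluminium plate 130 mm (x) by 120 (y) by 8 thick, 0.24 to 0.5 kg. Origin: centre of the plate's underside, z out of its top; seated, it is 85 mm above the chamber's origin, x and y along the chamber's (or a half turn round). Plug below it: 98 by 88 to 6 mm down, then 88 by 78 to 12 mm down; 5 mm play each side in the opening. Starts lying on the sloping rest.
- lid_handle (a point): Middle of the lid's handle, 37 mm above the lid's origin along its z, axes as the lid's. The handle is a black flat bar along the lid's y, centred on the lid: 70 mm long, 14 mm thick (along x), flat sides from 20 to 50 mm above the lid's origin, on two short legs near its ends.
- rest: Wooden sloping stand, fixed to the bench on the other side from the chamber, 160 by 130 mm, about 90 mm high. Origin: centre of its underside. Its slope rises 30 degrees from level towards its +x (roughly to the robot's left). A 9 mm thick lip, 18 mm high, runs along the low edge, and the lid's edge lies against it. The lid lifts free square to the slope.
- clamp (a joint): Angle a of the clamp bar's hinge, rad: 0 = closed, level over the lid in its catch (its stop); 1.57 = upright; more = leaning away from the chamber; stop at 2.1. The hinge axis is parallel to the chamber's x. The hinge is stiff: the bar stays where it is left and must be moved all the way down (about 1 N at its end). Bar mass 0.12 kg.
- clamp_hinge (a point): Point on the clamp bar's hinge axis, at (+40, -75, +100) mm in the chamber's frame. From it the bar points along (0, cos a, sin a) in the chamber's frame, a being the joint value. Dark steel bar, 18 mm wide (along the chamber's x), 10 mm thick, 195 mm from hinge to tip; closed, its underside is 2 mm above the seated lid.
- clamp_grip (a point): Middle of the clamp bar's black rubber end, 177 mm along the bar from the hinge. The rubber end is the last 35 mm, 18 mm wide, 16 mm thick. Closed, this point is at (+40, +102, +100) mm in the chamber's frame, 20 mm beyond the catch, with free air below it down to the bench.
- catch (a point): Top of the catch's steel post, at (+40, +76, +93) mm in the chamber's frame. Two prongs, 24 mm apart (along x) and 12 mm wide (y), stand 15 mm higher on either side; the closed bar lies between them. Axes as the chamber's.
- jar: Bystander: closed jar, 60 mm diameter, 75 mm high, beyond the chamber (its -y side). Origin: centre of its underside.
- beaker: Bystander: empty glass beaker, 66 mm diameter, 75 mm high, beyond the rest (its -y side). Origin: centre of its underside.
- wash_bottle: Bystander: white bottle, 64 mm diameter, 170 mm high, at the far middle of the bench. Origin: centre of its underside.
There are look-alikes about, which are no part of the job. What is shaped like the chamber but pink or red is not meant.

How it is judged (in metres and radians):
On the way:
1. the lid is seated on the chamber while the clamp bar is still open (more than 0.6 rad) (z of lid in the frame of chamber between 0.082 and 0.088 m and horizontal distance between lid and chamber below 0.01 m and angle between the z axis of lid and the z axis of chamber, either way round below 0.04 rad and angle between lid's own z axis and vertical below 0.2 rad and angle between the x axis of lid and the x axis of chamber, either way round below 0.14 rad and value of joint clamp above 0.6 rad), for 0.2 s.
At the end, for the whole second after the job is handed in: The lid sits on the chamber's rim all round (origin 82 to 88 mm above the chamber's origin, within 10 mm of its centre, level within 0.04 rad, square within 0.14 rad), at rest, and the clamp bar lies in its catch (joint under 0.04 rad) (z of lid in the frame of chamber between 0.082 and 0.088 m and horizontal distance between lid and chamber below 0.01 m and angle between the z axis of lid and the z axis of chamber, either way round below 0.04 rad and angle between lid's own z axis and vertical below 0.2 rad and angle between the x axis of lid and the x axis of chamber, either way round below 0.14 rad and value of joint clamp below 0.04 rad and linear speed of lid below 0.02 m/s); the robot touches nothing.
It fails at once if the lid is dropped: let go over the chamber (within 60 mm of its middle) more than 20 mm above its seat (horizontal distance between lid and chamber below 0.06 m and z of lid in the frame of chamber above 0.105 m and contact force between the fingers and lid below 0.05 N).
It fails at once if a bystander (jar, beaker or wash bottle) is moved more than 40 mm (distance of any of jar, beaker, wash_bottle from where it was at the start of the episode above 0.04 m).
It also fails if it takes over 72 s, if anything falls off the work surface, if the arm or the gripper's body presses on something with over 40 N, if the wrist force passes 120 N, or if a joint passes its speed limit or range.

## Working session

There is one attempt and no reset: what is moved stays moved. The work goes in short steps, Python scripts to look and compute and a shell command to move; the robot and the scene stay as the last step left them, time stands still between calls to the robot, and variables do not carry over. Pictures are saved under pics/ and viewed, at most 10 in all, crops included, and the job is handed in when it is done.

```bash
mkdir -p pics; ls; python3 - <<'E'
from station import r
import cv2,pickle
for n in("side","top"):
    c=r.capture(n); pickle.dump(c,open(f"{n}0.pkl","wb"))
    cv2.imwrite(f"pics/{n}0.png",c["frame"][:,:,::-1])
    print(n,c["vertical_fov"],c["cx"],c["cy"],c["rvec"],c["tvec"])
s=r.sense();print(s)
E
```

```text
pics
side 48.28087600042075 314.9959470651795 194.6816302495865 [ 2.46575644 -0.10707607  0.06165408] [-0.54014974  0.07001238  1.13559864]
top 50.806239784290774 314.29352819194696 205.54749862853984 [ 2.21956609 -1.98740847  0.198194  ] [-0.07120908  0.57091706  1.14989226]
{'time_s': 0.1, 'joints': array([ 8.68371447e+01,  2.20870862e+01,  3.87528443e-01, -2.43379741e-02,
       -6.84117959e+01, -1.48176099e+01]), 'joint_velocities': array([ 0.04945154, -0.1477614 ,  0.16923695,  0.04194927, -0.00618377,
       -0.07851843]), 'effort': array([-7.05685525e-04, -3.91688776e+01,  1.87934482e+01,  4.23192143e+00,
        1.34741861e-02, -7.14880775e-05]), 'tcp_pos': array([0.19277932, 0.59410373, 0.29126315]), 'ee_rot': array([[ 9.51113472e-01, -3.08841240e-01, -5.01607557e-04],
       [-3.08841626e-01, -9.51111544e-01, -1.91870294e-03],
       [ 1.15489857e-04,  1.97982151e-03, -9.99998033e-01]]), 'wrist_force': array([ 0.42737435,  0.10306529, -0.23663542]), 'moment': array([ 0.01686347,  0.0284066 , -0.05293709]), 'gripper_force': 0.0, 'gripper_width': 0.9987361061682513}
```

View pics/side0.png

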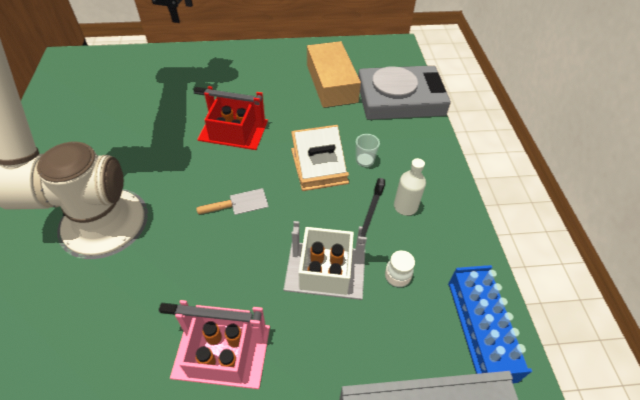

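View pics/top0.png

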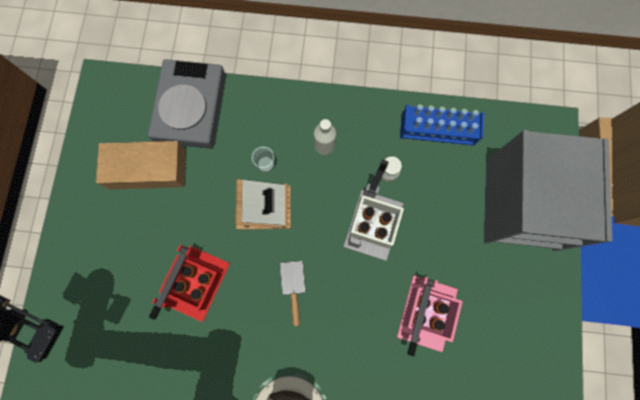

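The side view shows the white chamber near (327,262), with its clamp up and its tip near (380,185). The lid on its rest is at (320,155). In the top view the chamber is at (377,220) and the lid at (265,203). I'll enlarge both next.

```bash
python3 - <<'E'
import cv2,pickle,numpy as np
S=pickle.load(open("side0.pkl","rb"))["frame"][:,:,::-1];T=pickle.load(open("top0.pkl","rb"))["frame"][:,:,::-1]
def crop(I,x,y,w,h,k):
    o=cv2.resize(I[y:y+h,x:x+w],None,fx=k,fy=k,interpolation=cv2.INTER_CUBIC)
    for i in range(0,w,10):
        cv2.line(o,(int((i+.5)*k),0),(int((i+.5)*k),h*k),(0,255,255) if (x+i)%50==0 else (120,120,0),1)
    for i in range(0,h,10):
        cv2.line(o,(0,int((i+.5)*k)),(w*k,int((i+.5)*k)),(0,255,255) if (y+i)%50==0 else (120,120,0),1)
    return o
cv2.imwrite("pics/rest.png",np.hstack([crop(S,280,120,80,80,5),crop(T,230,170,80,80,5)]))
cv2.imwrite("pics/ch.png",np.hstack([crop(S,280,170,120,130,4),crop(T,340,150,80,130,4)]))
E
```

```text
(no output)
```

View pics/rest.png

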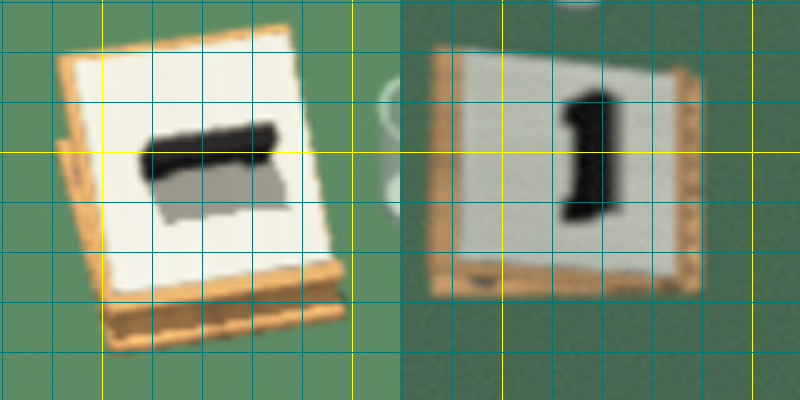

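View pics/ch.png

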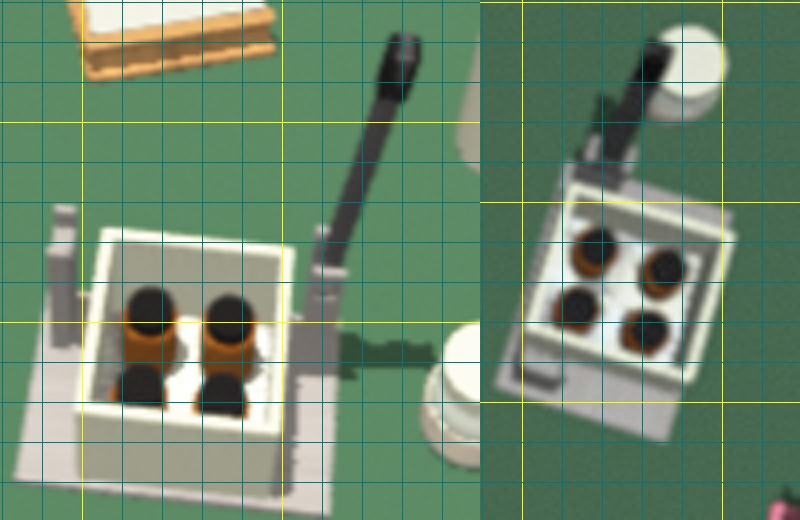

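The lid's plate corners, the chamber's rim corners and the clamp bar's tip are readable in both views. Next I'll fit the poses.

```bash
cat > geo.py <<'E'
import numpy as np,cv2
from scipy.spatial.transform import Rotation as R
from scipy.optimize import least_squares
def proj(c,P):
    f=200/np.tan(np.radians(c["vertical_fov"])/2)
    K=np.array([[f,0,c["cx"]],[0,f,c["cy"]],[0,0,1.]])
    return cv2.projectPoints(np.array(P,float).reshape(-1,1,3),np.array(c["rvec"],float),np.array(c["tvec"],float),K,None)[0].reshape(-1,2)
def ch(p): return R.from_euler("z",p[2]),np.array([p[0],p[1],0])
E
cat > fit.py <<'E'
import pickle
from geo import *
S=pickle.load(open("side0.pkl","rb"));T=pickle.load(open("top0.pkl","rb"))
s5=lambda a:np.array(a)/5+[279.5,119.5]; t5=lambda a:(np.array(a)-[400,0])/5+[229.5,169.5]
s4=lambda a:np.array(a)/4+[279.5,169.5]; t4=lambda a:(np.array(a)-[480,0])/4+[339.5,149.5]
L=np.array([[65,60,8],[65,-60,8],[-65,-60,8],[-65,60,8]])/1e3
ls=s5([(75,62),(290,40),(330,262),(112,295)]); lt=t5([(460,260),(462,50),(675,72),(675,275)])
def lidRT(p): return R.from_euler("z",p[3])*R.from_euler("y",-30,degrees=True),p[:3]
def fl(p):
    Rm,t=lidRT(p); P=Rm.apply(L)+t
    return np.r_[(proj(S,P)-ls).ravel(),(proj(T,P)-lt).ravel()]
q=least_squares(fl,[.6,.1,.07,1.57],loss="soft_l1"); print("lid",q.x,np.degrees(q.x[3]));print(fl(q.x).reshape(-1,2).round(1).tolist())
def fl6(p):
    P=R.from_rotvec(p[3:]).apply(L)+p[:3]
    return np.r_[(proj(S,P)-ls).ravel(),(proj(T,P)-lt).ravel()]
Rm,t=lidRT(q.x)
q6=least_squares(fl6,np.r_[t,Rm.as_rotvec()]);R6=R.from_rotvec(q6.x[3:]);print("6dof",q6.x[:3],"z",R6.apply([0,0,1]),"tilt",np.degrees(np.arccos(R6.as_matrix()[2,2])),"x",R6.apply([1,0,0]),"vs",Rm.apply([1,0,0]),(fl6(q6.x)).round(1))
C=np.array([[60,55,85],[60,-55,85],[-60,-55,85],[-60,55,85]])/1e3
Fs=np.array([[-65,90,6],[-65,-90,6]])/1e3;Ft=np.array([[65,90,6],[-65,90,6]])/1e3
cs=s4([(103,228),(295,248),(280,432),(77,410),(15,478),(330,515)]);ct=t4([(527,332),(572,182),(737,235),(692,383),(497,388),(668,440)])
def fc(p):
    A,t=ch(p)
    return np.r_[(proj(S,A.apply(np.r_[C,Fs])+t)-cs).ravel(),(proj(T,A.apply(np.r_[C,Ft])+t)-ct).ravel()]
qc=least_squares(fc,[.6,-.1,1.57],loss="soft_l1");print("ch",qc.x,np.degrees(qc.x[2]));print(fc(qc.x).reshape(-1,2).round(1).tolist())
A,t=ch(qc.x)
def bar(a,d): return A.apply(np.array([.04,-.075,.1])+d*np.array([0,np.cos(a),np.sin(a)]))+t
fb=lambda a:np.r_[proj(S,bar(a[0],.195))[0]-s4((405,40)),proj(T,bar(a[0],.195))[0]-t4((657,45))]
qa=least_squares(fb,[1.7]);print("a",qa.x,fb(qa.x),"tip",bar(qa.x[0],.195),"hinge",bar(0,0))
pickle.dump((q.x,qc.x,qa.x[0]),open("pose.pkl","wb"))
# handle / overlay
Rm,tl=lidRT(q.x)
print("handle",Rm.apply([0,0,.037])+tl,"R",Rm.as_matrix().round(3).tolist())
H=np.array([[x,y,z] for z in(20,50) for x,y in((-7,-35),(7,-35),(7,35),(-7,35))])/1e3
out=[]
for c,(x,y) in((S,(270,115)),(T,(230,150))):
    k=4;im=np.ascontiguousarray(cv2.resize(c["frame"][:,:,::-1],None,fx=k,fy=k,interpolation=cv2.INTER_CUBIC))
    def pl(P,col):
        cv2.polylines(im,[((proj(c,P)+.5)*k).astype(np.int32).reshape(-1,1,2)],True,col,1)
    pl(Rm.apply(L)+tl,(0,0,255));h=Rm.apply(H)+tl;pl(h[:4],(255,0,255));pl(h[4:],(0,255,255))
    pl(A.apply(C)+t,(0,0,255));pl(A.apply(C*[1,1,0]+[0,0,.0])+t,(255,0,0));pl([bar(qa.x[0],0),bar(qa.x[0],.195)],(0,255,255))
    w=(130,190);o=im[y*k:(y+150)*k,x*k:]
    out.append(o[:,:w[0]*k] if c is S else o[:,:w[1]*k])
o=np.hstack(out);f=800/o.shape[1];print(f)
cv2.imwrite("pics/ov.png",cv2.resize(o,None,fx=f,fy=f,interpolation=cv2.INTER_AREA))
E
python3 fit.py
```

```text
lid [0.56668079 0.14014205 0.06321203 1.6912139 ] 96.89941889024944
[[-0.6, 0.3], [-0.5, -1.2], [0.2, 0.3], [0.2, 0.4], [-0.1, -0.3], [0.6, -0.6], [-0.1, 0.4], [-0.3, -0.0]]
6dof [0.56658143 0.1399435  0.06273325] z [ 0.08841544 -0.45404912  0.88657888] tilt 27.55355076414657 x [-0.1002972   0.88148292  0.46144159] vs [-0.10403283  0.85975413  0.5       ] [-0.4  0.3 -0.6 -0.4  0.2  0.5  0.3 -0.1 -0.4 -0.5  0.1 -0.3  0.1  0.5
  0.2 -0.2]
ch [ 0.54933874 -0.18523887  1.37166401] 78.59055890638703
[[-0.1, 0.8], [-0.7, 0.5], [0.0, 1.0], [-0.3, 1.2], [0.1, 1.4], [0.1, 0.5], [-1.1, -0.8], [-1.1, -0.2], [-1.2, -0.8], [-0.5, -0.4], [-0.8, -0.3], [-0.9, 0.3]]
a [1.665659] [ 0.49449275  1.8103494  -0.17910287  1.01682082] tip [ 0.64887488 -0.16451956  0.29412326] hinge [ 0.63076939 -0.16086574  0.1       ]
handle [0.56890314 0.12177602 0.09525497] R [[-0.104, -0.993, 0.06], [0.86, -0.12, -0.496], [0.5, 0.0, 0.866]]
0.625
```

View pics/ov.png

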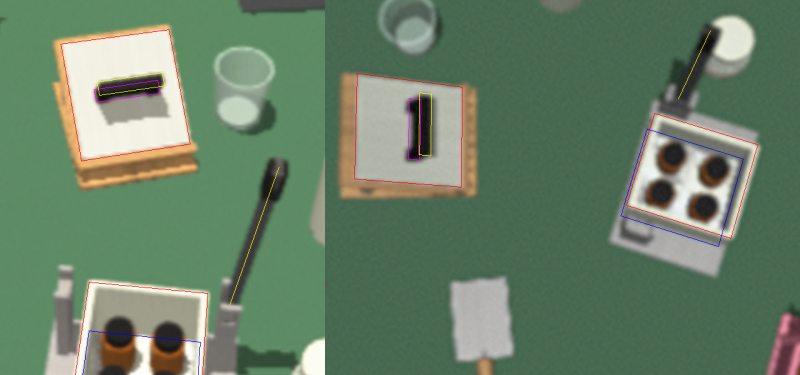

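The overlay agrees with the lid, the handle and the chamber to about 1 px. Next I'll compute the pre-grasp, square to the slope.

```bash
cat > go.py <<'E'
import pickle
from geo import *
from station import r
lid,chp,ang=pickle.load(open("pose.pkl","rb"))
RL=R.from_euler("z",lid[3])*R.from_euler("y",-30,degrees=True)
A,t0=ch(chp)
def rel(p,Rt,n=""):
    s=r.sense();R0=R.from_matrix(s["ee_rot"])
    print(n,"shift",(R0.inv().apply(p-s["tcp_pos"])*1e3).round(1).tolist(),"turn",(R0.inv()*Rt).as_rotvec().round(4).tolist(),"t",round(s["time_s"],1),"F",s["wrist_force"].round(1).tolist(),"w",round(s["gripper_width"],3),"gf",round(s["gripper_force"],1))
def cols(x,y,z): return R.from_matrix(np.c_[x,y,z])
RG=RL*R.from_matrix(np.c_[[0,-1,0],[-1,0,0],[0,0,-1.]])     # grasp tool orientation
def grasp(back): return RL.apply([0,0,.037+.051+back])+lid[:3]
RC=A*R.from_matrix(np.c_[[0,-1,0],[-1,0,0],[0,0,-1.]])
E
python3 - <<'E'
from go import *
rel(grasp(.08),RG,"pre"); print(grasp(.08))
def tri(ps,pt):
    S=pickle.load(open("side0.pkl","rb"));T=pickle.load(open("top0.pkl","rb"))
    return least_squares(lambda x:np.r_[proj(S,x)[0]-ps,proj(T,x)[0]-pt],[.7,0,.1]).x
print("bottle top",tri((417.5,165),(325,126)),"jar top",tri((401,261),(391,167)),"beaker rim",tri((367,144),(263,156)))
s=r.sense()
T=r.capture("top")
cv2.imwrite("pics/grip.png",cv2.resize(T["frame"][270:400,0:130,::-1],None,fx=4,fy=4))
E
```

```text
pre shift [531.2, 392.3, 83.4] turn [0.5172, -0.1134, -0.4245] t 0.1 F [0.4, 0.1, -0.2] w 0.999 gf 0.0
[0.57677144 0.05675033 0.2087043 ]
bottle top [ 0.77890945 -0.01542233  0.16550172] jar top [ 0.71229241 -0.21574366  0.07321664] beaker rim [0.70078514 0.15612594 0.07196129]
```

View pics/grip.png

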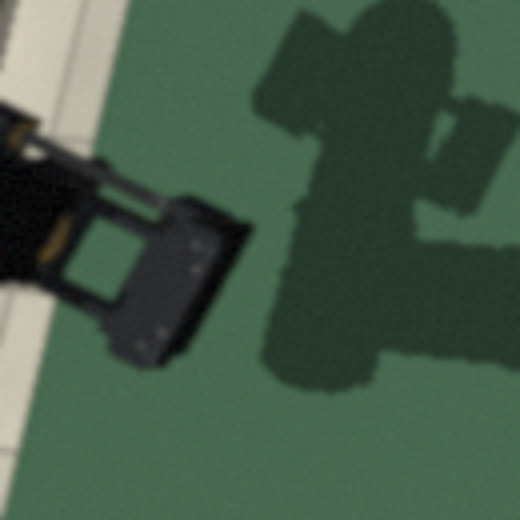

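The picture shows the gripper at left. The body's long side lies along the closing line, as I expected. Now the transit at height.

```bash
python3 -m pendant '[[[50,35,0],[0.05,0,-0.05]],[[95,70,0],[0.1,-0.02,-0.1]],[[140,105,0],[0.17,-0.04,-0.14]],[[185,137,0],[0.24,-0.06,-0.2]],[[225,167,0],[0.3,-0.07,-0.25]],[[265,197,0],[0.36,-0.08,-0.3]],[[305,227,0],[0.42,-0.1,-0.35]],[[345,257,0],[0.48,-0.11,-0.4]],[[385,287,0],[0.517,-0.113,-0.4245]],[[425,317,0],[0.517,-0.113,-0.4245]]]' 1; python3 -c "
from go import *
rel(grasp(.08),RG)"
```

```text
time_s: 1.15
tcp_pos: [0.4729, 0.1983, 0.2923]
ee_rot: [[0.993, 0.104, -0.059], [0.119, -0.858, 0.5], [0.002, -0.503, -0.864]]
wrist_force: [1.0, 0.8, -0.3]
gripper_width: 0.999
gripper_force: 0.0
 shift [86.1, 174.3, -4.5] turn [-0.0034, -0.0019, 0.0002] t 1.1 F [1.0, 0.8, -0.3] w 0.999 gf 0.0
```

```bash
python3 -m pendant '[[[20,40,0],[0,0,0]],[[43,87,0],[0,0,0]],[[65,130,0],[0,0,0]],[[80,160,0],[0,0,0]],[[86,174,-4],[-0.003,-0.002,0]],[[86,174,-4],[-0.003,-0.002,0]],[[86,174,-4],[-0.003,-0.002,0]]]'; python3 -c "
from go import *
rel(grasp(.08),RG);rel(grasp(.0),RG)
S=r.capture('side');T=r.capture('top')
a=cv2.resize(S['frame'][100:230,250:390],None,fx=3,fy=3);b=cv2.resize(T['frame'][120:250,220:340],None,fx=3,fy=3)
cv2.imwrite('pics/pre.png',np.hstack([a,b])[:,:,::-1])"
```

```text
time_s: 1.85
tcp_pos: [0.5756, 0.06, 0.209]
ee_rot: [[0.993, 0.105, -0.061], [0.121, -0.86, 0.495], [-0.0, -0.499, -0.867]]
wrist_force: [0.2, -0.4, -0.3]
gripper_width: 0.997
gripper_force: 0.0
 shift [0.8, 3.0, -1.4] turn [0.001, 0.001, 0.0009] t 1.9 F [0.2, -0.4, -0.3] w 0.997 gf 0.0
 shift [0.9, 3.0, 78.6] turn [0.001, 0.001, 0.0009] t 1.9 F [0.2, -0.4, -0.3] w 0.997 gf 0.0
```

View pics/pre.png

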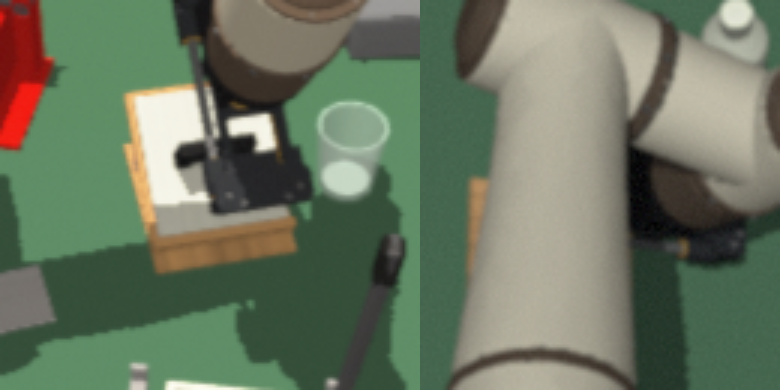

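The jaws straddle the handle in the side view. I'll descend along the tool axis and close.

```bash
python3 -m pendant '[[[1,2,15],[0,0,0]],[[1,3,30],[0,0,0]],[[1,3,45],[0,0,0]],[[1,3,57],[0,0,0]],[[1,3,67],[0,0,0]],[[1,3,74],[0,0,0]],[[1,3,78],[0,0,0]],[[1,3,78],[0,0,0]]]'; python3 -m pendant '[[[0,0,0],[0,0,0]],[[0,0,0],[0,0,0]],[[0,0,0],[0,0,0]],[[0,0,0],[0,0,0]],[[0,0,0],[0,0,0]],[[0,0,0],[0,0,0]],[[0,0,0],[0,0,0]],[[0,0,0],[0,0,0]],[[0,0,0],[0,0,0]],[[0,0,0],[0,0,0]]]' 0;  python3 -c "
from go import *
rel(grasp(.0),RG)"
```

```text
time_s: 2.75
tcp_pos: [0.5723, 0.0958, 0.1389]
ee_rot: [[0.993, 0.105, -0.062], [0.121, -0.86, 0.495], [-0.001, -0.499, -0.867]]
wrist_force: [0.7, -0.7, 0.5]
gripper_width: 0.998
gripper_force: 0.0
time_s: 3.75
tcp_pos: [0.5724, 0.0957, 0.1394]
ee_rot: [[0.993, 0.105, -0.061], [0.121, -0.86, 0.495], [-0.001, -0.499, -0.867]]
wrist_force: [0.0, 0.0, -0.2]
gripper_width: 0.172
gripper_force: 0.0
 shift [-0.3, -0.8, 0.4] turn [0.0015, 0.0012, 0.0006] t 3.8 F [0.0, 0.0, -0.2] w 0.172 gf 0.0
```

```bash
python3 -m pendant '[[[0,0,0],[0,0,0]],[[0,0,0],[0,0,0]],[[0,0,0],[0,0,0]],[[0,0,0],[0,0,0]]]'; python3 -m pendant '[[[0,0,-3],[0,0,0]],[[0,0,-8],[0,0,0]],[[0,0,-15],[0,0,0]],[[0,0,-23],[0,0,0]],[[0,0,-32],[0,0,0]],[[0,0,-40],[0,0,0]],[[0,0,-45],[0,0,0]],[[0,0,-45],[0,0,0]],[[0,0,-45],[0,0,0]]]'
```

```text
time_s: 4.15
tcp_pos: [0.5724, 0.0954, 0.1392]
ee_rot: [[0.993, 0.105, -0.061], [0.121, -0.861, 0.495], [-0.001, -0.498, -0.867]]
wrist_force: [0.3, -1.8, -1.1]
gripper_width: 0.162
gripper_force: 30.0
time_s: 5.05
tcp_pos: [0.575, 0.0733, 0.1784]
ee_rot: [[0.993, 0.104, -0.061], [0.121, -0.86, 0.495], [-0.001, -0.499, -0.867]]
wrist_force: [-0.6, 0.2, -4.8]
gripper_width: 0.154
gripper_force: 30.0
```

```bash
python3 -c "
from go import *
s=r.sense()
rel(s['tcp_pos']+[0,0,.08],RC,'up')
rel(A.apply([0,.0,.173+.07])+t0,RC,'hover')
rel(A.apply([0.1,.02,.173+.08])+t0,RC,'side')"
```

```text
up shift [-0.1, -39.9, -69.3] turn [-0.5178, 0.0845, 0.3128] t 5.0 F [-0.6, 0.2, -4.8] w 0.154 gf 30.0
hover shift [-56.8, 187.5, -182.5] turn [-0.5178, 0.0845, 0.3128] t 5.0 F [-0.6, 0.2, -4.8] w 0.154 gf 30.0
side shift [-44.3, 94.8, -140.7] turn [-0.5178, 0.0845, 0.3128] t 5.0 F [-0.6, 0.2, -4.8] w 0.154 gf 30.0
```

```bash
python3 -m pendant '[[[0,-5,-9],[0,0,0]],[[0,-14,-25],[-0.02,0,0.01]],[[0,-25,-44],[-0.07,0.01,0.04]],[[0,-35,-60],[-0.14,0.02,0.08]],[[0,-40,-69],[-0.22,0.035,0.13]],[[0,-40,-69],[-0.3,0.05,0.18]],[[0,-40,-69],[-0.38,0.062,0.23]],[[0,-40,-69],[-0.45,0.073,0.27]],[[0,-40,-69],[-0.5,0.081,0.3]],[[0,-40,-69],[-0.518,0.084,0.313]]]'; python3 -c "
from go import *
rel(A.apply([0,.0,.173+.07])+t0,RC,'hover')
rel(A.apply([0.1,.02,.173+.08])+t0,RC,'side')"
```

```text
time_s: 6.05
tcp_pos: [0.5743, 0.0745, 0.2581]
ee_rot: [[0.98, -0.197, -0.002], [-0.197, -0.98, -0.001], [-0.001, 0.001, -1.0]]
wrist_force: [-0.8, 0.6, -4.5]
gripper_width: 0.162
gripper_force: 30.0
hover shift [26.8, 259.6, 15.4] turn [0.0014, 0.0015, 0.0004] t 6.0 F [-0.8, 0.6, -4.5] w 0.162 gf 30.0
side shift [6.8, 159.6, 5.3] turn [0.0014, 0.0015, 0.0004] t 6.0 F [-0.8, 0.6, -4.5] w 0.162 gf 30.0
```

```bash
python3 -m pendant '[[[1,12,0],[0,0,0]],[[2,36,0],[0,0,0]],[[4,68,0],[0,0,0]],[[6,104,0],[0,0,0]],[[7,142,0],[0,0,0]],[[7,180,0],[0,0,0]],[[7,212,0],[0,0,0]],[[7,236,2],[0,0,0]],[[7,252,5],[0,0,0]],[[7,259,5],[0,0,0]]]'; python3 -m pendant '[[[5,0,3],[0,0,0]],[[13,0,6],[0,0,0]],[[20,0,10],[0,0,0]],[[20,0,10],[0,0,0]],[[20,0,10],[0,0,0]],[[20,0,10],[0,0,0]]]'; python3 -c "
from go import *
rel(A.apply([0,.0,.173+.07])+t0,RC,'hover')
S=r.capture('side');T=r.capture('top')
pickle.dump((S,T,r.sense()),open('hov.pkl','wb'))
a=cv2.resize(S['frame'][175:305,260:400],None,fx=3,fy=3);b=cv2.resize(T['frame'][140:270,330:450],None,fx=3,fy=3)
cv2.imwrite('pics/hov.png',np.hstack([a,b])[:,:,::-1])"
```

```text
time_s: 7.05
tcp_pos: [0.5299, -0.1832, 0.2528]
ee_rot: [[0.98, -0.2, -0.001], [-0.2, -0.98, 0.0], [-0.001, -0.0, -1.0]]
wrist_force: [0.1, 0.2, -5.5]
gripper_width: 0.16
gripper_force: 30.0
time_s: 7.65
tcp_pos: [0.5504, -0.1852, 0.2432]
ee_rot: [[0.98, -0.197, -0.001], [-0.197, -0.98, -0.0], [-0.001, 0.001, -1.0]]
wrist_force: [0.9, -0.6, -5.3]
gripper_width: 0.161
gripper_force: 30.0
hover shift [-1.1, 0.3, 0.2] turn [0.0005, 0.0007, 0.0009] t 7.7 F [0.9, -0.6, -5.3] w 0.161 gf 30.0
```

View pics/hov.png

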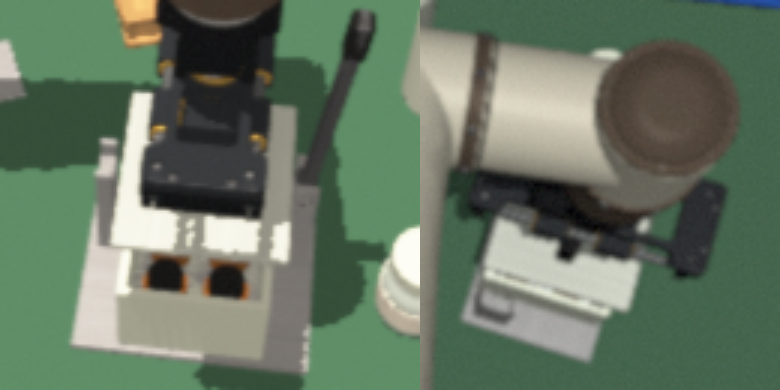

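```bash
python3 - <<'E'
from go import *
S,T,s=pickle.load(open('hov.pkl','rb'))
Rt=R.from_matrix(s['ee_rot'])*R.from_matrix(np.c_[[0,-1,0],[-1,0,0],[0,0,-1.]]).inv()
o=s['tcp_pos']-Rt.apply([0,0,.088])
L=np.array([[x,y,z] for z in(0,8) for x,y in((65,60),(65,-60),(-65,-60),(-65,60))])/1e3
C=np.array([[x,y,85] for x,y in((60,55),(60,-55),(-60,-55),(-60,55))])/1e3
out=[]
for c,(x,y,w) in((S,(285,195,85)),(T,(335,190,75))):
    k=5
    im=np.ascontiguousarray(cv2.resize(c['frame'][y:y+100,x:x+w,::-1],None,fx=k,fy=k,interpolation=cv2.INTER_CUBIC))
    for P,col in((Rt.apply(L[:4])+o,(0,0,255)),(Rt.apply(L[4:])+o,(255,0,255)),(A.apply(C)+t0,(255,128,0))):
        q=(proj(c,P)+.5-[x,y])*k;print(q.round().tolist());cv2.polylines(im,[q.astype(np.int32).reshape(-1,1,2)],True,col,1)
    out.append(im)
cv2.imwrite('pics/hov2.png',np.hstack(out))
E
```

```text
[[95.0, 63.0], [368.0, 89.0], [353.0, 349.0], [56.0, 318.0]]
[[95.0, 52.0], [369.0, 78.0], [355.0, 338.0], [56.0, 308.0]]
[[103.0, 164.0], [340.0, 187.0], [325.0, 420.0], [70.0, 393.0]]
[[77.0, 196.0], [142.0, -17.0], [379.0, 55.0], [319.0, 272.0]]
[[79.0, 194.0], [144.0, -21.0], [383.0, 52.0], [322.0, 270.0]]
[[78.0, 211.0], [135.0, 26.0], [340.0, 90.0], [287.0, 277.0]]
```

View pics/hov2.png

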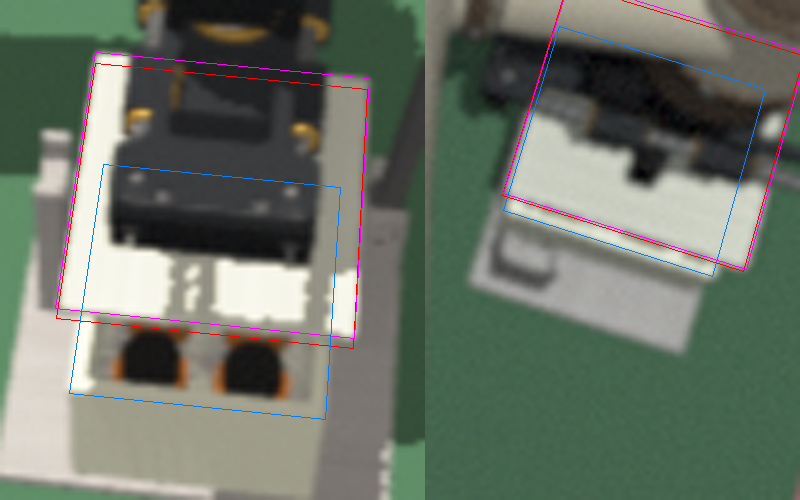

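The red and magenta outlines of the held lid match the picture within 1 px. The chamber estimate (blue) also matches within 1 px, and the play is 5 mm. Lowering now.

```bash
python3 -m pendant '[[[0,0,6],[0,0,0]],[[-1,0,16],[0,0,0]],[[-1.5,0,27],[0,0,0]],[[-1.5,0,37],[0,0,0]],[[-1.5,0,45],[0,0,0]],[[-1.5,0,51],[0,0,0]],[[-1.5,0,55],[0,0,0]],[[-1.5,0,55],[0,0,0]]]';python3 -m pendant '[[[0,0,2],[0,0,0]],[[0,0,4],[0,0,0]],[[0,0,6],[0,0,0]],[[0,0,8],[0,0,0]],[[0,0,9],[0,0,0]],[[0,0,9],[0,0,0]]]'; python3 -c "
from go import *
rel(A.apply([0,.0,.173])+t0,RC,'seat')"
```

```text
time_s: 8.55
tcp_pos: [0.5487, -0.1853, 0.1876]
ee_rot: [[0.98, -0.198, -0.002], [-0.198, -0.98, -0.0], [-0.001, 0.001, -1.0]]
wrist_force: [0.1, -0.2, -4.5]
gripper_width: 0.161
gripper_force: 30.0
time_s: 9.15
tcp_pos: [0.5488, -0.1853, 0.1791]
ee_rot: [[0.98, -0.198, -0.001], [-0.198, -0.98, -0.0], [-0.001, 0.001, -1.0]]
wrist_force: [-0.2, 0.3, -4.6]
gripper_width: 0.157
gripper_force: 30.0
seat shift [0.5, -0.1, 6.1] turn [0.0006, 0.0006, 0.0003] t 9.2 F [-0.2, 0.3, -4.6] w 0.157 gf 30.0
```

```bash
python3 -m pendant '[[[0,0,1],[0,0,0]],[[0,0,2],[0,0,0]],[[0,0,3],[0,0,0]],[[0,0,4],[0,0,0]],[[0,0,4],[0,0,0]]]';python3 -m pendant '[[[0,0,0.5],[0,0,0]],[[0,0,1],[0,0,0]],[[0,0,1],[0,0,0]]]';python3 -m pendant '[[[0,0,0.5],[0,0,0]],[[0,0,1],[0,0,0]],[[0,0,1],[0,0,0]]]'
```

```text
time_s: 9.65
tcp_pos: [0.5489, -0.1853, 0.1761]
ee_rot: [[0.98, -0.197, 0.0], [-0.197, -0.98, -0.001], [0.0, 0.001, -1.0]]
wrist_force: [-2.1, 1.4, 0.5]
gripper_width: 0.155
gripper_force: 30.0
time_s: 9.95
tcp_pos: [0.5489, -0.1853, 0.176]
ee_rot: [[0.98, -0.197, 0.0], [-0.197, -0.98, -0.001], [0.001, 0.001, -1.0]]
wrist_force: [-3.8, 2.9, 7.0]
gripper_width: 0.158
gripper_force: 30.0
time_s: 10.25
tcp_pos: [0.5489, -0.1853, 0.176]
ee_rot: [[0.98, -0.197, 0.001], [-0.197, -0.98, -0.001], [0.001, 0.001, -1.0]]
wrist_force: [-6.2, 3.3, 11.7]
gripper_width: 0.162
gripper_force: 30.0
```

```bash
python3 -c "
from go import *
s=r.sense();print(s['moment'],s['wrist_force'])";python3 -m pendant '[[[0,0,-1.5],[0,0,0]],[[0,0,-1.5],[0,0,0]],[[0,0,-1.5],[0,0,0]]]';python3 -c "
from go import *
s=r.sense();print(s['moment'],s['wrist_force'])"; python3 -m pendant '[[[-1,0,0.5],[0,0,0]],[[-2,0,0.5],[0,0,0]],[[-3,0,0.5],[0,0,0]],[[-3,0,0.5],[0,0,0]]]';python3 -m pendant '[[[0,1,0.5],[0,0,0]],[[0,2,0.5],[0,0,0]],[[0,2,0.5],[0,0,0]]]'; python3 -c "
from go import *
s=r.sense();print(s['moment'],s['wrist_force'])"
```

```text
[ 1.10461933  1.76320721 -0.03254001] [-6.22889764  3.29322282 11.73539711]
time_s: 10.55
tcp_pos: [0.549, -0.1853, 0.176]
ee_rot: [[0.98, -0.197, 0.0], [-0.197, -0.98, -0.001], [0.0, 0.001, -1.0]]
wrist_force: [-4.9, 2.4, 6.6]
gripper_width: 0.158
gripper_force: 30.0
[0.81737286 1.23931914 0.0027035 ] [-4.86362963  2.36510105  6.63111103]
time_s: 10.95
tcp_pos: [0.5485, -0.1852, 0.176]
ee_rot: [[0.98, -0.197, 0.007], [-0.197, -0.98, -0.002], [0.007, 0.001, -1.0]]
wrist_force: [3.5, -0.7, 6.8]
gripper_width: 0.159
gripper_force: 30.0
time_s: 11.25
tcp_pos: [0.5483, -0.186, 0.176]
ee_rot: [[0.981, -0.196, 0.007], [-0.196, -0.981, -0.001], [0.007, -0.001, -1.0]]
wrist_force: [2.0, 4.6, 9.9]
gripper_width: 0.163
gripper_force: 30.0
[ 1.56512237 -0.41568467 -0.01693184] [2.02874504 4.62612875 9.86796323]
```

```bash
python3 -m pendant '[[[2,-1.5,-1],[0,0,0]],[[2,-1.5,-1],[0,0,0]],[[2,-1.5,-1],[0,0,0]]]'; python3 - <<'E'
from go import *
s=r.sense();S=r.capture('side');T=r.capture('top')
pickle.dump((S,T,s),open('seat.pkl','wb'))
out=[]
k=7
for c,(x,y,w,cs) in((S,(288,232,72,((-65,-60),(-65,60)))),(T,(360,210,42,((-65,60),(65,60))))):
    im=np.ascontiguousarray(cv2.resize(c['frame'][y:y+60,x:x+w,::-1],None,fx=k,fy=k,interpolation=cv2.INTER_CUBIC))
    for z,col in((.085,(0,200,0)),(.093,(0,255,0)),(.091,(0,0,255)),(.099,(255,0,255))):
        P=A.apply([[a/1e3,b/1e3,z] for a,b in cs])+t0
        for p in (proj(c,P)+.5-[x,y])*k: cv2.circle(im,tuple(int(v) for v in p),2,col,-1)
    out.append(im)
o=np.hstack(out);cv2.imwrite('pics/seat.png',o);print(o.shape)
E
```

```text
time_s: 11.55
tcp_pos: [0.5486, -0.1859, 0.176]
ee_rot: [[0.98, -0.197, 0.002], [-0.197, -0.98, -0.001], [0.002, 0.001, -1.0]]
wrist_force: [-1.0, 0.3, 7.5]
gripper_width: 0.159
gripper_force: 30.0
(420, 798, 3)
```

View pics/seat.png

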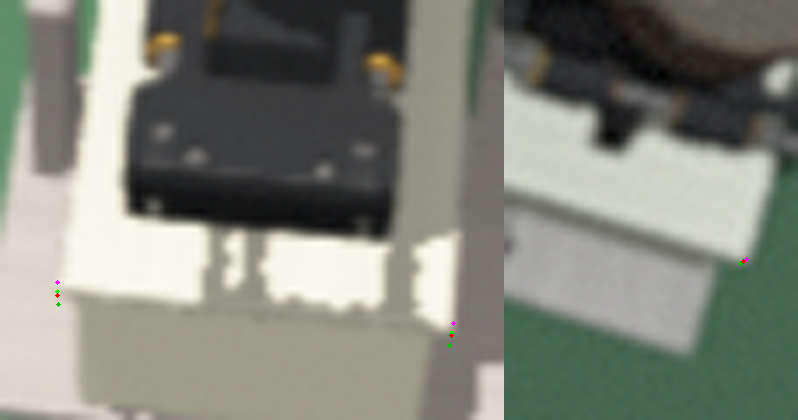

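The lid's near edge (about (65,290) to (452,330) in the crop) matches the seated height, with no gap over the chamber wall. I'll take the load off, release and retreat upwards.

```bash
python3 -m pendant '[[[0,0,-0.8],[0,0,0]],[[0,0,-0.8],[0,0,0]],[[0,0,-0.8],[0,0,0]]]'; python3 -m pendant '[[[0,0,0],[0,0,0]],[[0,0,0],[0,0,0]],[[0,0,0],[0,0,0]],[[0,0,0],[0,0,0]],[[0,0,0],[0,0,0]],[[0,0,0],[0,0,0]],[[0,0,0],[0,0,0]]]' 0.5; python3 -m pendant '[[[0,0,-5],[0,0,0]],[[0,0,-15],[0,0,0]],[[0,0,-35],[0,0,0]],[[0,0,-60],[0,0,0]],[[0,0,-90],[0,0,0]],[[0,0,-125],[0,0,0]],[[0,0,-160],[0,0,0]],[[0,0,-185],[0,0,0]],[[0,0,-200],[0,0,0]],[[0,0,-200],[0,0,0]]]'
```

```text
time_s: 11.95
tcp_pos: [0.5486, -0.1859, 0.176]
ee_rot: [[0.98, -0.197, 0.002], [-0.197, -0.98, -0.001], [0.002, 0.001, -1.0]]
wrist_force: [2.0, -0.9, 3.6]
gripper_width: 0.157
gripper_force: 30.0
time_s: 12.65
tcp_pos: [0.5478, -0.1856, 0.1755]
ee_rot: [[0.98, -0.198, -0.001], [-0.198, -0.98, -0.0], [-0.0, 0.001, -1.0]]
wrist_force: [0.6, -1.0, -0.6]
gripper_width: 0.495
gripper_force: 0.0
time_s: 13.65
tcp_pos: [0.5485, -0.1858, 0.3795]
ee_rot: [[0.98, -0.197, 0.007], [-0.197, -0.98, -0.002], [0.007, 0.0, -1.0]]
wrist_force: [0.4, -0.3, 0.2]
gripper_width: 0.502
gripper_force: 0.0
```

```bash
python3 -m pendant '[[[0,-20,0],[0,0,0]],[[0,-55,0],[0,0,0]],[[0,-100,0],[0,0,0]],[[0,-145,0],[0,0,0]],[[0,-185,0],[0,0,0]],[[0,-215,0],[0,0,0]],[[0,-240,0],[0,0,0]],[[0,-250,0],[0,0,0]]]' 0; python3 - <<'E'
from go import *
S=r.capture('side');T=r.capture('top');pickle.dump((S,T),open('after.pkl','wb'))
Lc=np.array([[65,60,8],[65,-60,8],[-65,-60,8],[-65,60,8]])/1e3
S0=pickle.load(open("side0.pkl","rb"))
for z in(.085,.091):
  for n,c in(('side',S),('top',T)):print(z,n,(proj(c,A.apply(Lc+[0,0,z])+t0)).round(1).tolist())
for n,c in(('side',S),('top',T)):
    g=c['frame'];x0,y0=(280,200) if n=='side' else (340,170)
    p=g[y0:y0+100,x0:x0+100].astype(int)
    m=((p.min(2)>(190 if n=='side' else 150))).astype(np.uint8)
    k,l,st,_=cv2.connectedComponentsWithStats(m);i=1+st[1:,4].argmax()
    q=cv2.findContours((l==i).astype(np.uint8),0,2)[0][0]
    print(n,st[i],(cv2.approxPolyDP(q,3,True).reshape(-1,2)+[x0,y0]).tolist())
E
```

```text
time_s: 14.45
tcp_pos: [0.5972, 0.0616, 0.3742]
ee_rot: [[0.981, -0.195, -0.002], [-0.195, -0.981, -0.001], [-0.002, 0.001, -1.0]]
wrist_force: [-0.0, -0.5, 0.6]
gripper_width: 0.01
gripper_force: 0.0
0.085 side [[303.2, 223.4], [355.1, 228.5], [352.0, 279.0], [295.7, 273.2]]
0.085 top [[348.1, 232.4], [360.5, 192.0], [405.4, 205.8], [393.8, 246.8]]
0.091 side [[303.2, 221.9], [355.3, 227.0], [352.3, 277.7], [295.7, 271.8]]
0.091 top [[348.3, 232.1], [360.7, 191.5], [405.8, 205.3], [394.2, 246.6]]
side [   5   24   70   67 2533] [[304, 224], [299, 256], [293, 258], [291, 250], [285, 289], [300, 290], [297, 272], [351, 278], [354, 228]]
top [  10   23   56   54 1813] [[361, 193], [350, 233], [394, 246], [405, 207]]
```

The image corners match a seated, level lid within a pixel. Next I'll go behind the clamp bar with the fingers closed.

```bash
python3 -c "
from go import *
rel(A.apply([.04,-.145,.374])+t0,RC,'high')
rel(A.apply([.04,-.145,.320])+t0,RC,'low')
"
```

```text
high shift [146.3, 210.6, 0.5] turn [0.0013, 0.0019, 0.0019] t 14.6 F [-0.2, 1.4, 0.7] w 0.006 gf 0.0
low shift [146.4, 210.5, 54.5] turn [0.0013, 0.0019, 0.0019] t 14.6 F [-0.2, 1.4, 0.7] w 0.006 gf 0.0
```

```bash
python3 -m pendant '[[[30,10,0],[0,0,0]],[[65,20,0],[0,0,0]],[[100,35,0],[0,0,0]],[[130,60,0],[0,0,0]],[[146,95,0],[0,0,0]],[[146,135,0],[0,0,0]],[[146,170,0],[0,0,0]],[[146,198,0],[0,0,0]],[[146,210,0],[0,0,0]],[[146,210,0],[0,0,0]]]'; python3 -m pendant '[[[0,0,15],[0,0,0]],[[0,0,35],[0,0,0]],[[0,0,50],[0,0,0]],[[0,0,54],[0,0,0]],[[0,0,54],[0,0,0]],[[0,0,54],[0,0,0]]]'; python3 - <<'E'
from go import *
rel(A.apply([.04,-.145,.320])+t0,RC,'low')
s=r.sense();p=A.inv().apply(s['tcp_pos']-t0);print(p)
for a in np.r_[1.66,np.arange(1.6,-.01,-.08)]:
    d=np.interp(a,[.7,1.6],[.185,.165]);y=-.075+d*np.cos(a)-.008*np.sin(a)-.0095;z=.1+d*np.sin(a)+.008*np.cos(a)+.07
    print(round(a,2),((p[1]-y)*1e3).round(),((p[2]-z)*1e3).round())
E
```

```text
time_s: 15.55
tcp_pos: [0.698, -0.1778, 0.3754]
ee_rot: [[0.98, -0.201, -0.001], [-0.201, -0.98, -0.001], [-0.001, 0.001, -1.0]]
wrist_force: [0.2, -0.0, -0.5]
gripper_width: 0.005
gripper_force: 0.0
time_s: 16.15
tcp_pos: [0.6994, -0.1747, 0.3227]
ee_rot: [[0.98, -0.197, 0.001], [-0.197, -0.98, -0.001], [0.002, 0.001, -1.0]]
wrist_force: [0.8, 0.8, 0.7]
gripper_width: 0.001
gripper_force: 0.0
low shift [0.0, -0.0, 2.7] turn [0.0007, -0.0016, 0.001] t 16.1 F [0.8, 0.8, 0.7] w 0.001 gf 0.0
[ 0.03997077 -0.14499438  0.32266366]
1.66 -38.0 -11.0
1.6 -48.0 -12.0
1.52 -61.0 -14.0
1.44 -75.0 -15.0
1.36 -88.0 -16.0
1.28 -102.0 -15.0
1.2 -116.0 -12.0
1.12 -130.0 -9.0
1.04 -143.0 -4.0
0.96 -157.0 1.0
0.88 -170.0 8.0
0.8 -182.0 16.0
0.72 -194.0 25.0
0.64 -204.0 36.0
0.56 -213.0 48.0
0.48 -221.0 60.0
0.4 -228.0 73.0
0.32 -234.0 87.0
0.24 -238.0 101.0
0.16 -242.0 115.0
0.08 -244.0 130.0
-0.0 -245.0 145.0
```

```bash
python3 -m pendant '[[[-12,0,-5],[0,0,0]],[[-25,0,-10],[0,0,0]],[[-38,0,-11],[0,0,0]],[[-48,0,-12],[0,0,0]],[[-61,0,-14],[0,0,0]],[[-75,0,-15],[0,0,0]],[[-88,0,-16],[0,0,0]],[[-102,0,-15],[0,0,0]],[[-116,0,-12],[0,0,0]],[[-116,0,-12],[0,0,0]]]'; python3 - <<'E'
from go import *
s=r.sense();p=A.inv().apply(s['tcp_pos']-t0);print(p,s['wrist_force'],s['moment'])
S=r.capture('side');T=r.capture('top');pickle.dump((S,T),open('c1.pkl','wb'))
g=S['frame']
# dark pixel check of predicted bar line
for a in(1.66,1.2):
    B=A.apply([np.array([.04,-.075,.1])+d*np.array([0,np.cos(a),np.sin(a)]) for d in(.06,.09,.12,.15)])+t0
    print(a,[g[int(v),int(u)].tolist() for u,v in proj(S,B)])
for a in np.arange(1.2,-.01,-.08):
    d=np.interp(a,[.7,1.6],[.185,.165]);y=-.075+d*np.cos(a)-.008*np.sin(a)-.0095;z=.1+d*np.sin(a)+.008*np.cos(a)+.07
    print(round(a,2),((p[1]-y)*1e3).round(),((p[2]-z)*1e3).round())
E
```

```text
time_s: 17.15
tcp_pos: [0.5834, -0.152, 0.3346]
ee_rot: [[0.98, -0.197, 0.0], [-0.197, -0.98, -0.0], [0.0, 0.0, -1.0]]
wrist_force: [0.2, -0.1, -0.1]
gripper_width: 0.008
gripper_force: 0.0
[ 0.03927663 -0.02683768  0.33461782] [ 0.24992735 -0.11473852 -0.1314302 ] [-0.05561411 -0.01138654 -0.01779505]
1.66 [[52, 79, 57], [52, 79, 57], [52, 78, 57], [53, 78, 57]]
1.2 [[59, 57, 57], [57, 56, 54], [56, 55, 55], [17, 19, 19]]
1.2 2.0 -0.0
1.12 -12.0 3.0
1.04 -25.0 8.0
0.96 -39.0 13.0
0.88 -51.0 20.0
0.8 -64.0 28.0
0.72 -76.0 37.0
0.64 -86.0 48.0
0.56 -95.0 60.0
0.48 -103.0 72.0
0.4 -110.0 85.0
0.32 -115.0 99.0
0.24 -120.0 113.0
0.16 -124.0 127.0
0.08 -126.0 142.0
-0.0 -127.0 157.0
```

The bar has followed to about 1.2 rad. Continuing along the arc.

```bash
python3 -m pendant '[[[-12,0,3],[0,0,0]],[[-25,0,8],[0,0,0]],[[-39,0,13],[0,0,0]],[[-51,0,20],[0,0,0]],[[-64,0,28],[0,0,0]],[[-76,0,37],[0,0,0]],[[-86,0,48],[0,0,0]],[[-95,0,60],[0,0,0]],[[-103,0,72],[0,0,0]],[[-103,0,72],[0,0,0]]]'; python3 - <<'E'
from go import *
s=r.sense();p=A.inv().apply(s['tcp_pos']-t0);print(p,s['wrist_force'],s['moment'])
S=r.capture('side')
g=S['frame']
for a in(.64,.48):
    B=A.apply([np.array([.04,-.075,.1])+d*np.array([0,np.cos(a),np.sin(a)]) for d in(.06,.09,.12,.15,.18)])+t0
    print(a,[g[int(v),int(u)].tolist() for u,v in proj(S,B)])
for a in np.arange(.48,-.01,-.08):
    d=np.interp(a,[.7,1.6],[.185,.165]);y=-.075+d*np.cos(a)-.008*np.sin(a)-.0095;z=.1+d*np.sin(a)+.008*np.cos(a)+.07
    print(round(a,2),((p[1]-y)*1e3).round(),((p[2]-z)*1e3).round())
E
```

```text
time_s: 18.25
tcp_pos: [0.4833, -0.1319, 0.2604]
ee_rot: [[0.98, -0.198, -0.004], [-0.198, -0.98, -0.0], [-0.004, 0.001, -1.0]]
wrist_force: [-0.1, -0.3, 0.3]
gripper_width: 0.004
gripper_force: 0.0
[0.03925879 0.07533367 0.26035165] [-0.07869389 -0.26678152  0.34518739] [-0.03685403 -0.04092513  0.03081768]
0.64 [[61, 59, 59], [57, 72, 59], [54, 79, 58], [47, 59, 50], [59, 60, 63]]
0.48 [[61, 59, 58], [62, 60, 60], [63, 61, 61], [34, 36, 36], [59, 60, 62]]
0.48 -1.0 -2.0
0.4 -7.0 11.0
0.32 -13.0 25.0
0.24 -18.0 39.0
0.16 -22.0 53.0
0.08 -24.0 68.0
-0.0 -25.0 82.0
```

```bash
python3 -m pendant '[[[-7,0,11],[0,0,0]],[[-13,0,25],[0,0,0]],[[-18,0,39],[0,0,0]],[[-22,0,53],[0,0,0]],[[-25,0,66],[0,0,0]],[[-26,0,74],[0,0,0]],[[-27,0,79],[0,0,0]],[[-27,0,80],[0,0,0]],[[-27,0,80],[0,0,0]]]';  python3 -m pendant '[[[0,0,1],[0,0,0]],[[0,0,2],[0,0,0]],[[0,0,2],[0,0,0]]]';python3 -m pendant '[[[0,0,1],[0,0,0]],[[0,0,2],[0,0,0]],[[0,0,2],[0,0,0]]]'
```

```text
time_s: 19.2
tcp_pos: [0.4583, -0.1267, 0.1819]
ee_rot: [[0.98, -0.197, 0.0], [-0.197, -0.98, -0.001], [0.001, 0.001, -1.0]]
wrist_force: [0.0, -0.8, 0.2]
gripper_width: 0.002
gripper_force: 0.0
time_s: 19.5
tcp_pos: [0.4578, -0.1267, 0.1797]
ee_rot: [[0.98, -0.198, 0.0], [-0.198, -0.98, -0.0], [0.0, 0.0, -1.0]]
wrist_force: [0.1, 0.6, 0.3]
gripper_width: 0.007
gripper_force: 0.0
time_s: 19.8
tcp_pos: [0.4578, -0.1266, 0.1781]
ee_rot: [[0.98, -0.197, -0.0], [-0.197, -0.98, -0.001], [0.0, 0.001, -1.0]]
wrist_force: [-1.4, 0.7, 3.7]
gripper_width: 0.009
gripper_force: 2.0
```

```bash
python3 -m pendant '[[[0,0,1],[0,0,0]],[[0,0,2],[0,0,0]],[[0,0,2],[0,0,0]]]';python3 -m pendant '[[[0,0,-5],[0,0,0]],[[0,0,-20],[0,0,0]],[[0,0,-50],[0,0,0]],[[0,0,-90],[0,0,0]],[[0,0,-120],[0,0,0]],[[0,0,-130],[0,0,0]]]'; python3 -m pendant '[[[0,-20,0],[0,0,0]],[[0,-55,0],[0,0,0]],[[0,-100,0],[0,0,0]],[[0,-145,0],[0,0,0]],[[0,-185,0],[0,0,0]],[[0,-215,0],[0,0,0]],[[0,-240,0],[0,0,0]],[[0,-250,0],[0,0,0]],[[0,-250,0],[0,0,0]]]'; python3 - <<'E'
from go import *
S=r.capture('side');T=r.capture('top');pickle.dump((S,T),open('end.pkl','wb'))
g=S['frame']
for a in(0,.05,.1):
    B=A.apply([np.array([.04,-.075,.1])+d*np.array([0,np.cos(a),np.sin(a)]) for d in(.03,.06,.09,.12,.15,.177,.19)])+t0
    print(a,[g[int(v),int(u)].tolist() for u,v in proj(S,B)])
# fitted bar dark-pixel centreline in side view vs model at several angles
for d in(.09,.12,.165,.18):
    u,v=proj(S,A.apply([.04,-.075+d,.1])+t0)[0]
    col=g[int(v)-9:int(v)+10,int(round(u))].max(1).astype(int);dk=np.where(col<110)[0]
    sl=proj(S,A.apply([.04,-.075+d*np.cos(.05),.1+d*np.sin(.05)])+t0)[0][1]-v
    print(d,"dark rows rel",(dk-9+int(v)-v).round(1).tolist(),"shift for .05rad",round(sl,1))
for n,c in(('side',S),('top',T)):
    x0,y0=(280,200) if n=='side' else (340,170)
    p=c['frame'][y0:y0+100,x0:x0+100].astype(int)
    m=((p.min(2)>(190 if n=='side' else 150))).astype(np.uint8)
    k,l,st,_=cv2.connectedComponentsWithStats(m);i=1+st[1:,4].argmax()
    q=cv2.findContours((l==i).astype(np.uint8),0,2)[0][0]
    print(n,st[i],(cv2.approxPolyDP(q,3,True).reshape(-1,2)+[x0,y0]).tolist())
E
```

```text
time_s: 20.1
tcp_pos: [0.4578, -0.1267, 0.1778]
ee_rot: [[0.98, -0.197, 0.0], [-0.197, -0.98, -0.001], [0.0, 0.001, -1.0]]
wrist_force: [-5.6, 3.0, 15.6]
gripper_width: 0.003
gripper_force: 8.2
time_s: 20.7
tcp_pos: [0.459, -0.1267, 0.3089]
ee_rot: [[0.98, -0.197, 0.006], [-0.197, -0.98, -0.001], [0.006, -0.0, -1.0]]
wrist_force: [0.2, -0.4, 0.3]
gripper_width: 0.003
gripper_force: 0.0
time_s: 21.6
tcp_pos: [0.507, 0.1193, 0.3043]
ee_rot: [[0.981, -0.196, -0.002], [-0.196, -0.981, -0.001], [-0.002, 0.002, -1.0]]
wrist_force: [-0.8, 0.1, 0.0]
gripper_width: 0.003
gripper_force: 0.0
0 [[112, 108, 106], [111, 107, 106], [112, 108, 108], [113, 110, 109], [113, 110, 108], [43, 41, 39], [43, 43, 38]]
0.05 [[113, 109, 107], [111, 107, 106], [111, 107, 105], [109, 106, 105], [112, 109, 107], [46, 44, 40], [49, 52, 44]]
0.1 [[113, 109, 107], [112, 107, 105], [109, 107, 105], [113, 111, 108], [112, 109, 106], [49, 53, 45], [67, 92, 70]]
0.09 dark rows rel [1.4, 2.4, 3.4, 4.4, 5.4, 6.4, 7.4, 8.4] shift for .05rad -1.1
0.12 dark rows rel [-2.3, 0.7, 1.7, 2.7] shift for .05rad -1.5
0.165 dark rows rel [-5.3, -4.3, -3.3, -2.3, -1.3, -0.3, 0.7, 1.7, 2.7, 3.7] shift for .05rad -2.1
0.18 dark rows rel [-5.7, -4.7, -3.7, -2.7, -1.7, -0.7, 0.3, 1.3, 2.3, 3.3] shift for .05rad -2.2
side [   5   35   70   57 1950] [[285, 289], [303, 291], [297, 286], [297, 272], [351, 278], [353, 241], [345, 240], [346, 251], [342, 254], [310, 250], [310, 236], [303, 235], [299, 256], [290, 256]]
top [  21   26   45   51 1297] [[373, 197], [361, 235], [394, 246], [405, 207]]
```

```bash
python3 -c "
from station import r
print(r.finish_job())"
```

```text
the job is handed in; nothing more can be done
None
```

The lid is seated on the chamber and the clamp bar is down against its stop in the catch. The arm is clear, and I handed the job in at about 22 s; no verdict came back, and I did not re-measure the jar, beaker and bottle at the end.

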